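# Aim the door camera: flap down, needle to the pointed tab, flap up

## Robot

A 7-joint arm with a two-finger parallel gripper is mounted at the origin on the work surface. World frame = base frame: x ahead of the robot, y to its left, z up, the work surface at z = 0. Lengths are in m, angles in rad, forces in N, time in s.
With the tool pointing down it reaches from about 0.425 to 0.875 m from the base axis. Payload 4.7 kg.
Tool frame: the origin (TCP) lies midway between the tips of the shut fingers; the grasp point (between the pads) lies 19 mm behind it; z points along the fingers, y is the direction in which the jaws open and shut (so a half turn about z gives the same grasp; the last joint's range is limited). The gripper opens to 85 mm and grips with 20 to 120 N. Pads are 22 mm wide; open, the fingers measure 114 mm over their backs; the gripper's body (76 mm by 85 mm) begins 54 mm behind the grasp point. The pads swing forward as they close: fully open they stand 13 mm farther back than shut.
Start: joints at [-1.125, 0.321, -0.07, 1.45, 0.023, 1.371, -0.057], TCP at [0.272, 0.59, 0.231] pointing down, gripper open.
Joint ranges: [-2.86, 2.86], [-0.3, 2.09], [-1.38, 1.24], [0.06, 2.45], [-1.56, 4.7], [0.09, 2.05], [-2.69, 2.69]. Speed limits (rad/s): [2.57, 2.57, 3.14, 3.14, 3.14, 3.14, 3.14].

## Interface

Orientations are given as a rotation vector (axis times angle).
In Python, from plant import ctrl gives the robot as it stands. The module is installed in compiled form; this text tells all that it offers.
- The arm moves only by the tool jog_arm, never from a script. Its argument "rows" is a list of rows, each a list of 3 entries, a list of its own where there are three numbers: the turn, a rotation vector about the tool's x, y, z in degrees, then the shift along the tool's x, y, z in mm, then the closure, from -1 (fully open) to 1 (shut), so that 0 is half open. In form: [[[wx, wy, wz], [tx, ty, tz], hand], ...]. A call has 1 to 10 rows; each row is the pose to reach, as a shift and turn from the pose measured when the call began, along the tool's axes at that moment; what a row does not reach only later rows make up. A row lasts 1/8 s, in which the tool goes at most 62.5 mm and 10.7 degrees, less where a joint would pass 70% of its speed; a pose out of reach is approached as far as the arm can. A call with a gripper value outside its range is refused whole. The fingers move at their own pace and stop on an object; "grip_force" is the grip in N (left out, the last holds). Time passes only in rows, so rows that repeat a pose let the fingers close. It gives the time, the measured TCP pose, the force and the opening at its end, in the units of the state.
- ctrl.get_state(): the state, without advancing time (a new reading comes with each control period).
- ctrl.grab_frame(name): name is "scene" or "top" or "wrist"; returns a dict with "frame" (400x640x3 uint8, red, green, blue), "range_z" (400x640 float32, m along the optical axis (not along the pixel's ray), 0 where there is no reading), "intrinsics" (3x3 intrinsics, pixels), "xyz" and "orientation" of the camera in the world. Camera axes: x right, y up, looking along -z (the intrinsics and any distortion apply to the point x, -y, -z); pixel columns grow to the right and rows downward; lengths in m; the calibration is good to about 2 mm. The wrist camera is an equidistant fisheye: a pixel r from the principal point sees the ray r / f radians off the axis. A picture is of the moment at which its call begins.
- ctrl.sign_off(): hands the job in, once; it reports no verdict.
The state is a dict: "time": time; "qpos": joint angles; "qvel": joint speeds; "joint_torque": joint torques, N m; "tcp_pos": TCP position; "tcp_rot": TCP orientation; "contact_force": force on the tool from outside, world axes, zero at the start; "torque": the same for the moment, N m; "finger_gap": opening from 0.0 (shut) to 1.0 (fully open).
Only numpy, scipy, OpenCV 4.12 (cv2) and the standard library are available. Lean on these libraries where they do the work, as an engineer would, in place of code of your own. Each camera call takes 0.05 s, during which the arm holds its last target. There are 200 camera calls.

## Task

Swing the bottom-hinged aluminium flap of the white intercom aim station down towards you until it is against its open stop, then nudge the wing knob under it round, bit by bit, until the needle it drives lines up with the tip of the pointed index tab (not the square one). Finally push the flap back up until it is fully home over the knob, and let go. Move the needle only by means of the knob, never by touching it, and do not disturb the things lying about.

Things in the scene. Friction and masses are not known exactly. Their poses are not given: they have to be found in the camera images.
- station: White plastic desk station, fixed; deck 160 (x) by 250 (y), 30 mm high. Origin: centre of its underside; x to its back (away from the robot at yaw 0), y left, z up. Flap hinge line: along y at x -65, z 50 mm. 14 mm rims at front and sides; a 10 mm square post at x 66, y 117 rises to z 128. Knob at the right, needle scale at the left; back open.
- flap (a joint): Flap angle, rad: 0 = closed (rising from the hinge to the back, 35 degrees above level, over knob and scale); grows as it swings up and over towards the robot, to 1.66 at the open stop (leaning 40 degrees past upright, towards the robot). Stiff hinge (0.25 N m): stays where it is left.
- flap_lip (a point): Middle of the flap's free edge, 160 mm from the hinge. The flap is a 5 mm aluminium sheet, 246 mm wide; the lip is its last 15 mm, 80 mm wide.
- knob_axis (a point): Top of the knob's hub, on its vertical axis (station x 3, y -45, z 64 mm). Knob: black disc, radius 40, top at z 38, with one upright metal bar across it, 78 long, 10 thick, z 38 to 63 mm. The bar's start angle differs (not given): see or feel it. Closed fingertips can push either half. Counter-clockwise from above sends the needle to station +x, 8 mm per rad. Stiff (0.1 N m), stays where left.
- needle: Thin dark steel needle, 3 mm wide, 34 mm long along station y, 4 mm thick. Origin: its tip (outer, +y end). It slides along station x (about 40 mm either way from x 3), at station y 79, z 38.5 mm.
- carriage: Small dark steel block, 12 by 10 by 4 mm, that carries the needle at its inner end and moves with it; origin under its centre.
- pointed_tab: Dark steel index tab, 10 mm wide, 19 mm long, 6 mm thick, with a triangular end; origin: the tip of that end, which points to station -y, at the needle's path. Axes parallel to the station's. It lies 17 to 27 mm before or behind the middle of the scale (station x 3 mm); never moves.
- square_tab: Dark steel index tab with a square end, 12 mm wide, on the other side of the scale's middle; not the target.
- key_holder: Chrome magnetic key holder, 85 by 45 by 23 mm, loose; origin under its centre. Right of the station.
- bead_loop: Black bead loop, rigid ring of 78 mm diameter, 14 mm high, loose; origin under its centre. In front of the station.
- hamsa: Ceramic hand-shaped plaque lying flat, about 110 by 85 by 10 mm, loose; origin under the palm.
- flip_box: Clear plastic flip-top box with brass tassel caps, 110 by 80 by 38 mm, loose; origin under its centre. Left of the station.
- shoe_tree: Wooden shoe tree, 235 mm long, 60 mm wide and high, loose; origin under its middle. Right of the key holder.
- dish: White ceramic bowl, 80 mm diameter, 35 mm high, loose; origin under its centre. Behind the station.

How it is judged:
By the outcome, as a careful person would: the job done as asked, in the order asked, and still so for the second after the job is handed in, with the robot touching nothing.
It also fails if it takes over 72 s, if anything falls off the work surface, if the arm or the gripper's body presses on something with over 40 N, if the wrist force passes 120 N, or if a joint passes its speed limit or range.

## Working session

There is one attempt and no reset: what is moved stays moved. The work goes in short steps, Python scripts to look and compute and a tool call to move; the robot and the scene stay as the last step left them, time stands still between calls to the robot, and variables do not carry over. Pictures are saved under pics/ and viewed, about 8 in all and at most 12, crops included, and the job is handed in when it is done.

Besides the shell and the picture viewer there is one more tool, called after "Call:" as name(argument=value, ...), one argument or row to a line, values as JSON. jog_arm: Moves the arm, as the interface text tells. Its arguments: {"type":"object","properties":{"rows":{"type":"array","items":{"type":"array"}},"grip_force":{"type":"number"}},"required":["rows"]}

```bash
mkdir -p pics; cat > h.py <<'E'
import numpy as np, cv2
from scipy.spatial.transform import Rotation as R
from plant import ctrl
def cam(n):
    d=ctrl.grab_frame(n); o=np.array(d["orientation"],float)
    d["R"]=o if o.shape==(3,3) else (R.from_rotvec(o).as_matrix() if o.size==3 else R.from_quat(o).as_matrix())
    d["t"]=np.array(d["xyz"]); d["K"]=np.array(d["intrinsics"]); return d
def ray(d,u,v):
    K=d["K"]; c=np.array([(u-K[0,2])/K[0,0],-(v-K[1,2])/K[1,1],-1.]); return d["R"]@c
def onz(d,u,v,z):
    r=ray(d,u,v); return d["t"]+r*(z-d["t"][2])/r[2]
def pt(d,u,v): return d["t"]+ray(d,u,v)*d["range_z"][int(v),int(u)]
def cloud(d):
    v,u=np.mgrid[0:400,0:640]; K=d["K"]; z=d["range_z"]
    c=np.stack([(u-K[0,2])/K[0,0]*z,-(v-K[1,2])/K[1,1]*z,-z],-1); return c@d["R"].T+d["t"]
def proj(d,p):
    c=d["R"].T@(np.array(p)-d["t"]); K=d["K"]; return K[0,0]*c[0]/-c[2]+K[0,2], K[1,1]*-c[1]/-c[2]+K[1,2]
def save(d,n,box=None,s=1):
    f=d["frame"][:,:,::-1]
    if box: f=f[box[1]:box[3],box[0]:box[2]]
    cv2.imwrite("pics/"+n,cv2.resize(f,None,fx=s,fy=s,interpolation=cv2.INTER_CUBIC))
E
python3 - <<'E'
from h import *
a=cam("scene");b=cam("top")
for d in(a,b):print(d["orientation"],d["t"],d["K"].tolist())
im=np.vstack([a["frame"],b["frame"]])[:,:,::-1]
cv2.imwrite("pics/p1.png",cv2.resize(im,(480,600),interpolation=cv2.INTER_AREA))
save(a,"a.png",None,1.25);save(b,"b.png",None,1.25)
print(ctrl.get_state())
E
```

```text
[0.56291862 0.66359472 1.60148174] [1.18547137 0.08486452 0.7518752 ] [[373.3825637719303, 0.0, 325.1669881606522], [0.0, 373.3825637719303, 188.85330623896985], [0.0, 0.0, 1.0]]
[ 0.10125261 -0.12368088 -1.56863969] [0.42907714 0.01737281 1.13815249] [[479.4151824670099, 0.0, 321.5437362499839], [0.0, 479.4151824670099, 198.95979973296545], [0.0, 0.0, 1.0]]
{'time': 0.1, 'qpos': array([-1.12491231,  0.32174054, -0.07005669,  1.45154849,  0.02256448,
        1.37083936, -0.05690432]), 'qvel': array([-0.00133155, -0.00015837,  0.0001733 , -0.00355448,  0.00080613,
        0.00019612, -0.0013669 ]), 'joint_torque': array([-4.80785693e-04, -4.94883943e+01, -3.84505503e-01, -3.15208554e+01,
        1.27011258e-02,  7.49205676e-03,  1.26539792e-06]), 'tcp_pos': array([0.27186166, 0.5898728 , 0.23034034]), 'tcp_rot': array([-6.72938059e-01, -3.06835872e+00,  2.70582883e-03]), 'contact_force': array([ 0.51784953, -0.08488451, -0.44426335]), 'torque': array([ 0.0489899 , -0.01449797, -0.00555999]), 'finger_gap': 1.0025325986887408}
```

View pics/a.png

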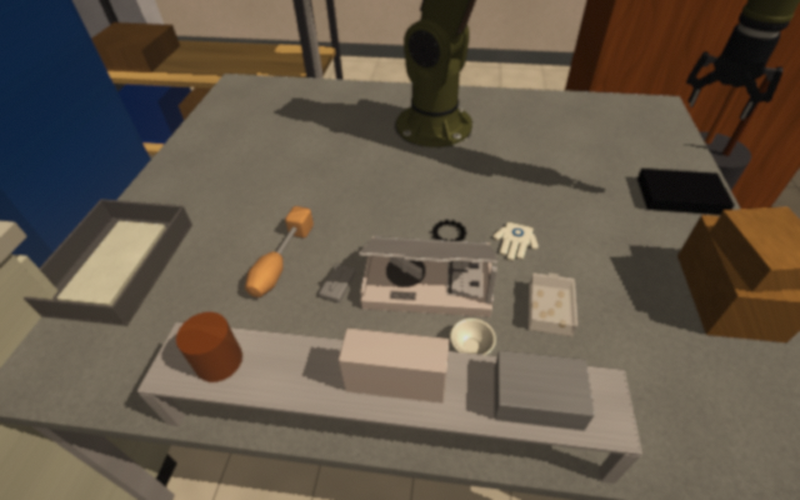

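View pics/b.png

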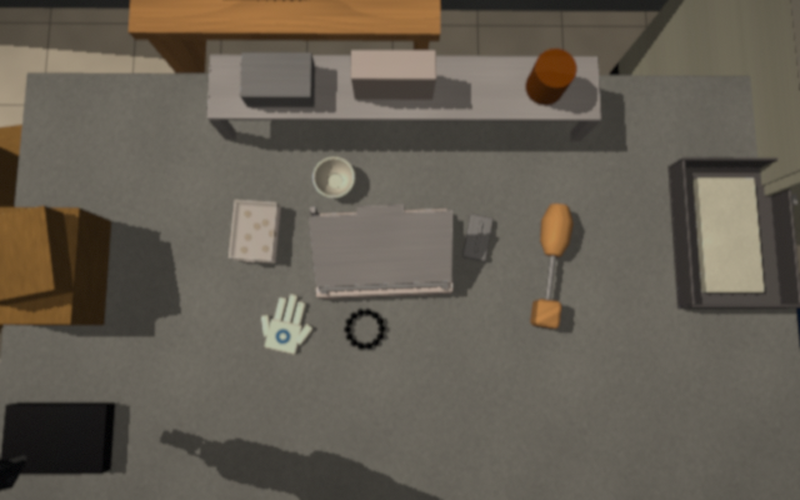

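The top view (x up, y left) shows the closed flap at about (310–453, 207–297), with its lip at (380, 208) and the post at (313, 210). The bead loop is in front at (366, 329), the hamsa at (286, 325), the key holder to the right at (478, 238) and the dish behind at (334, 177). The scene view looks in from the back and shows the knob at (405, 270) and the scale at (468, 278).

```bash
python3 - <<'E'
from h import *
b=cam("top");a=cam("scene")
P=cloud(b)
reg=P[160:242,244:368].reshape(-1,3); 
m=reg[(reg[:,2]>.045)&(reg[:,2]<.17)]
# plane ransac-ish
w=np.ones(len(m),bool)
for _ in range(6):
    c=np.median(m[w],0) if _==0 else m[w].mean(0); n=np.linalg.svd(m[w]-c,full_matrices=False)[2][2]; w=abs((m-c)@n)<.004
n*=np.sign(n[2]); print("plane",c,n,w.sum(),len(m),"tilt deg",np.degrees(np.arccos(n[2])))
yaw=np.arctan2(-n[1],-n[0]);print("yaw",np.degrees(yaw))
f=m[w]; rect=cv2.minAreaRect(f[:,:2].astype(np.float32));print(rect)
ex=np.array([np.cos(yaw),np.sin(yaw)]);ey=np.array([-ex[1],ex[0]])
s=f[:,:2]@ex;t=f[:,:2]@ey
print("s",np.percentile(s,[0,1,99,100]),"t",np.percentile(t,[0,1,99,100]),"z",np.percentile(f[:,2],[0,1,99,100]))
# hinge: station x=-65,z=50 ; lip at 160mm
for lo in np.arange(.06,.15,.02):
    k=abs(f[:,2]-lo)<.004; tt=t[k]; print(lo,np.percentile(tt,[0,2,98,100]),s[k].mean())
k=f[:,2]>np.percentile(f[:,2],99.);print("lip t",t[k].min(),t[k].max())
print("post px",pt(b,250,168))
# scene cloud within region
for u,v in((478/1.25,238/1.25),(366/1.25,329/1.25),(275/1.25,315/1.25)):
    print(onz(b,u,v,.01))
E
```

```text
plane [0.57884841 0.03781239 0.09630827] [-0.57209481 -0.02364147  0.8198467 ] 6958 7166 tilt deg 34.93054924518363
yaw 2.366366470912747
((0.5773935317993164, 0.037511520087718964), (0.14452959597110748, 0.24644897878170013), 2.302452564239502)
s [0.5061015  0.51205194 0.64632574 0.6507073 ] t [-0.10950972 -0.10667611  0.13394489  0.13681259] z [0.04501109 0.04702889 0.14224362 0.14615986]
0.06 [-0.10929764 -0.10454893  0.13181335  0.13611067] 0.52823868907723
0.08 [-0.10895041 -0.10446121  0.13174556  0.13614136] 0.5564712270547375
0.1 [-0.10878978 -0.10409619  0.13192847  0.13649738] 0.5851549222529732
0.12000000000000001 [-0.10821808 -0.10349994  0.13044303  0.13575816] 0.6138299177854247
0.14 [-0.10549877 -0.07801073  0.09893086  0.13488326] 0.6414907239215997
lip t -0.02492598627017997 0.05351403396848257
post px [0.6418358  0.15614241 0.1277334 ]
[ 0.6124382  -0.14430612  0.01      ]
[0.44046088 0.06836236 0.01      ]
[0.46665024 0.23828643 0.01      ]
```

```bash
cat >> h.py <<'E'
YAW=np.radians(2.33); O=np.array([.583,.0376,0])
RS=R.from_euler('z',YAW).as_matrix()
def w(p): return O+RS@(np.array(p)/1000)      # station mm -> world
def st(P): return (np.asarray(P)-O)@RS*1000   # world -> station mm
RD=RS@np.array([[0,1,0],[1,0,0],[0,0,-1.]])   # tool down, tool y = station x, tool x = station y
def rel(*pts,Rt=RD):
    s=ctrl.get_state(); Rc=R.from_rotvec(s["tcp_rot"]).as_matrix()
    print("t",round(s["time"],2),"tcp st",st(s["tcp_pos"]).round(1),"turn",np.degrees(R.from_matrix(Rc.T@Rt).as_rotvec()).round(1),"F",s["contact_force"].round(1),s["finger_gap"])
    for p in pts: print(p,(Rc.T@(w(p)-s["tcp_pos"])*1000).round(1))
E
python3 -c "
from h import *
rel([100,-15,240],[100,-15,125])"
```

```text
t 0.2 tcp st [-288.4  564.6  230.7] turn [-0.1  0.  62.9] F [ 0.5 -0.2 -0.5] 0.9974531277144983
[100, -15, 240] [-609.6 -339.4   -8.9]
[100, -15, 125] [-609.6 -339.3  106.1]
```

Call:
jog_arm(
  rows=[
    [[0,0,10],[-50,-28,-9],1],
    [[0,0,20],[-105,-58,-9],1],
    [[0,0,30],[-160,-88,-9],1],
    [[0,0,40],[-215,-118,-9],1],
    [[0,0,50],[-270,-148,-9],1],
    [[0,0,60],[-325,-180,-9],1],
    [[0,0,63],[-380,-211,-9],1],
    [[0,0,63],[-435,-242,-9],1],
    [[0,0,63],[-490,-273,-9],1],
    [[0,0,63],[-545,-303,-9],1],
  ],
)

```text
time: 1.45
tcp_pos: [0.6387, 0.0883, 0.2401]
tcp_rot: [2.176, 2.265, -0.001]
contact_force: [0.6, 1.0, 0.9]
finger_gap: 0.002
```

```bash
python3 -c "
from h import *
rel([105,-15,240],[105,-15,120])"
```

```text
t 1.45 tcp st [ 57.7  48.4 240.1] turn [-0.  0. -0.] F [0.6 1.  0.9] 0.0017253051509653432
[105, -15, 240] [-63.4  47.3   0.1]
[105, -15, 120] [-63.3  47.3 120.1]
```

Call:
jog_arm(
  rows=[
    [[0,0,0],[-40,30,0],1],
    [[0,0,0],[-63,47,0],1],
    [[0,0,0],[-63,47,60],1],
    [[0,0,0],[-63,47,115],1],
    [[0,0,0],[-63,47,122],1],
    [[0,0,0],[-63,47,122],1],
  ],
)

```text
time: 2.2
tcp_pos: [0.6888, 0.0273, 0.1193]
tcp_rot: [2.176, 2.265, -0.0]
contact_force: [1.4, -0.6, 1.0]
finger_gap: -0.003
```

```bash
python3 -c "
from h import *
rel()"
```

```text
t 2.2 tcp st [105.3 -14.6 119.3] turn [ 0.   0.1 -0. ] F [ 1.4 -0.6  1. ] -0.0032444641040637124
```

Call:
jog_arm(
  rows=[
    [[0,0,0],[0,-24,0],1],
    [[0,0,0],[0,-38,-14],1],
    [[0,0,0],[0,-52,-29],1],
    [[0,0,0],[0,-70,-41],1],
    [[0,0,0],[0,-87,-51],1],
    [[0,0,0],[0,-107,-58],1],
    [[0,0,0],[0,-127,-63],1],
    [[0,0,0],[0,-145,-65],1],
    [[0,0,0],[0,-164,-65],1],
    [[0,0,0],[0,-164,-65],1],
  ],
)

```text
time: 3.45
tcp_pos: [0.5262, 0.0207, 0.1877]
tcp_rot: [2.174, 2.262, 0.009]
contact_force: [1.6, -1.0, 0.3]
finger_gap: 0.003
```

```bash
python3 -c "
from h import *
rel()
a=cam('scene');save(a,'c.png',None,1.25)"
```

```text
t 3.45 tcp st [-57.4 -14.6 187.7] turn [ 0.4 -0.1 -0. ] F [ 1.6 -1.   0.3] 0.003101479599731671
```

View pics/c.png

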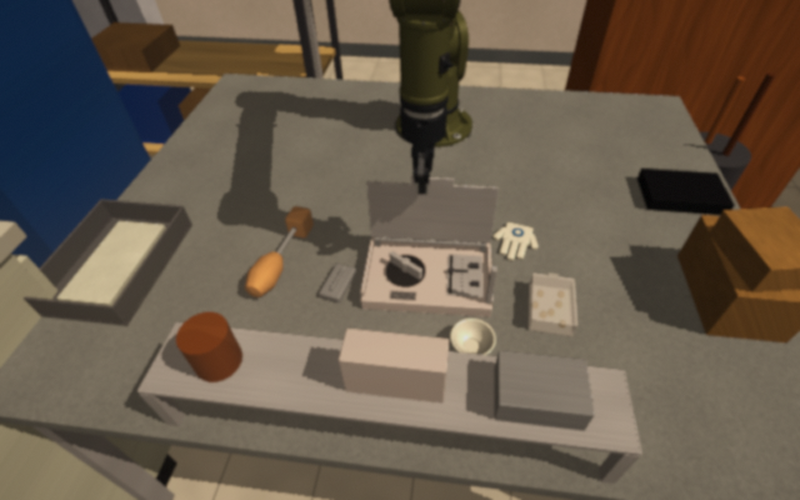

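The flap stands upright with the fingers behind it. The knob bar at (405, 266) and the scale at (468, 275) are now in view. I'll carry on to the stop.

Call:
jog_arm(
  rows=[
    [[0,0,0],[0,-18,4],1],
    [[0,0,0],[0,-36,11],1],
    [[0,0,0],[0,-52,19],1],
    [[0,0,0],[0,-67,28],1],
    [[0,0,0],[0,-74,33],1],
    [[0,0,0],[0,-80,36],1],
    [[0,0,0],[0,-84,36],1],
    [[0,0,0],[0,-84,36],1],
  ],
)

```text
time: 4.5
tcp_pos: [0.4435, 0.0175, 0.151]
tcp_rot: [2.173, 2.262, 0.01]
contact_force: [2.2, -0.8, -0.7]
finger_gap: 0.003
```

```bash
python3 -c "
from h import *
rel()
b=cam('top');P=cloud(b);s=st(P.reshape(-1,3))
k=(abs(s[:,1])>40)&(abs(s[:,1])<115)&(s[:,2]>65)&(s[:,2]<200)&(s[:,0]<-55)&(s[:,0]>-200)
q=s[k];print(len(q));A=np.polyfit(q[:,2],q[:,0],1);print('flap angle past upright',np.degrees(np.arctan(-A[0])), A, q[:,2].max())
"
```

```text
t 4.5 tcp st [-140.2  -14.4  151. ] turn [ 0.4 -0.  -0. ] F [ 2.2 -0.8 -0.7] 0.0027339921438485552
1347
flap angle past upright 40.289150100346525 [ -0.84773616 -18.55715303] 166.86415195432446
```

Call:
jog_arm(
  rows=[
    [[0,0,0],[0,-5,0],1],
    [[0,0,0],[0,-8,0],1],
    [[0,0,0],[0,-8,0],1],
  ],
)

```text
time: 4.92
tcp_pos: [0.441, 0.0174, 0.1535]
tcp_rot: [2.167, 2.256, 0.024]
contact_force: [12.1, 0.7, 0.2]
finger_gap: -0.002
```

```bash
python3 -c "
from h import *
rel([-105,-15,225])
b=cam('top');P=cloud(b);s=st(P.reshape(-1,3))
k=(abs(s[:,1])>40)&(abs(s[:,1])<115)&(s[:,2]>65)&(s[:,2]<200)&(s[:,0]<-55)&(s[:,0]>-200)
q=s[k];print(len(q));A=np.polyfit(q[:,2],q[:,0],1);print('flap angle past upright',np.degrees(np.arctan(-A[0])))
"
```

```text
t 4.92 tcp st [-142.7  -14.4  153.5] turn [ 1.2 -0.1 -0. ] F [12.1  0.7  0.2] -0.002496069246256575
[-105, -15, 225] [ -0.5  39.2 -70.7]
1397
flap angle past upright 40.33790168187539
```

Call:
jog_arm(
  rows=[
    [[1,0,0],[0,20,-15],1],
    [[1,0,0],[0,45,-60],1],
    [[1,0,0],[-50,80,-70],1],
    [[1,0,0],[-110,90,-70],1],
    [[1,0,0],[-160,90,-70],1],
    [[1,0,0],[-180,90,-70],1],
    [[1,0,0],[-180,90,-70],1],
  ],
)

```text
time: 5.85
tcp_pos: [0.5356, -0.1607, 0.2246]
tcp_rot: [-2.181, -2.261, -0.002]
contact_force: [0.7, 0.7, -0.7]
finger_gap: -0.004
```

```bash
python3 - <<'E'
from h import *
rel()
b=cam('top');a=cam('scene')
def rect(d,x0,x1,y0,y1,z,s,n):
    # orthophoto of station plane at height z, s px per mm
    src=np.float32([proj(d,w([x,y,z])) for x,y in((x1,y1),(x1,y0),(x0,y0),(x0,y1))])
    W,H=int((y1-y0)*s),int((x1-x0)*s)
    M=cv2.getPerspectiveTransform(src,np.float32([[0,0],[W,0],[W,H],[0,H]]))
    return cv2.warpPerspective(d["frame"][:,:,::-1],M,(W,H),flags=cv2.INTER_CUBIC)
A=rect(b,-70,80,-125,125,38.5,3,'b'); B=rect(a,-70,80,-125,125,38.5,3,'a')
im=np.vstack([A,B]); cv2.imwrite('pics/o.png',cv2.resize(im,None,fx=.66,fy=.66,interpolation=cv2.INTER_AREA))
E
```

```text
t 5.85 tcp st [ -55.4 -196.2  224.6] turn [ 0.  -0.1 -0.3] F [ 0.7  0.7 -0.7] -0.004043201969139559
```

View pics/o.png

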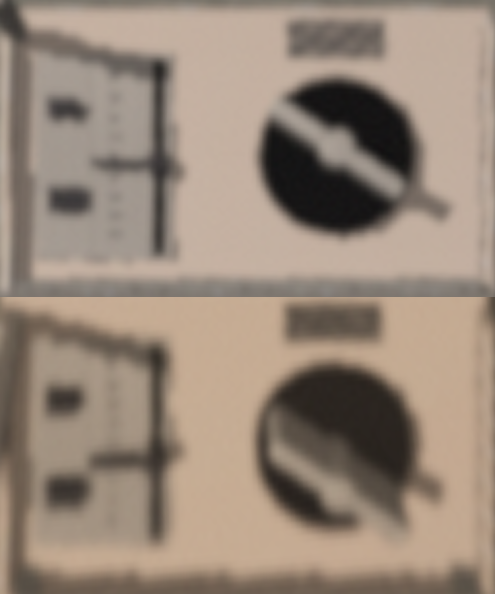

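The rectified views show the needle at about (95–160, 162), which is x≈-2. The upper tab at (68, 109), x≈+25, looks pointed, and the lower one at (70, 200), x≈-21, looks square. The bar runs from upper left to lower right, about 55° from station x. I'll take a closer wrist view to confirm this.

```bash
python3 - <<'E'
from h import *
rel([-20,30,200])
print(ctrl.get_state()["qpos"].round(2))
c=cam('wrist');print(c["t"],c["K"].tolist(),st(c["t"]),RS.T@c["R"])
E
```

```text
t 5.95 tcp st [ -54.5 -193.   224.6] turn [ 0.1 -0.1  0. ] F [ 0.5 -0.3 -1.4] 0.00048419567726656063
[-20, 30, 200] [222.9  34.5  25.2]
[-0.31  0.14  0.61  1.71 -0.09  1.32  0.36]
[ 0.53268896 -0.07528522  0.36901434] [[309.70691628693146, 0.0, 321.9194923052046], [0.0, 309.70691628693146, 204.4457455296405], [0.0, 0.0, 1.0]] [ -54.85879331 -110.74649915  369.01433782] [[ 9.99999724e-01  1.20794421e-05 -7.43439156e-04]
 [ 2.27637268e-04  9.46882453e-01  3.21579802e-01]
 [ 7.07833996e-04 -3.21579882e-01  9.46882188e-01]]
```

Call:
jog_arm(
  rows=[
    [[0,0,0],[50,16,0],1],
    [[0,0,0],[100,32,10],1],
    [[0,0,0],[150,48,40],1],
    [[0,0,0],[178,58,90],1],
    [[0,0,0],[178,58,115],1],
    [[0,0,0],[178,58,115],1],
    [[0,0,0],[178,58,115],1],
  ],
)

```text
time: 6.88
tcp_pos: [0.5879, 0.024, 0.1116]
tcp_rot: [2.173, 2.268, 0.007]
contact_force: [0.7, 0.8, -0.1]
finger_gap: -0.003
```

```bash
cat >> h.py <<'E'
def wmaps(d,x0,x1,y0,y1,z,s):
    "rectified wrist view at station height z; up=+x, left=+y, s px/mm"
    X,Y=np.meshgrid(x1-np.arange(int((x1-x0)*s))/s,y1-np.arange(int((y1-y0)*s))/s,indexing='ij')
    Pw=O+(np.stack([X,Y,np.full(X.shape,float(z))],-1)/1000)@RS.T
    c=(Pw-d["t"])@d["R"]; c=c*[1,-1,-1]; rr=np.hypot(c[...,0],c[...,1]); th=np.arctan2(rr,c[...,2]); f=d["K"][0,0]
    u=d["K"][0,2]+f*th*c[...,0]/rr; v=d["K"][1,2]+f*th*c[...,1]/rr
    return cv2.remap(d["frame"][:,:,::-1],u.astype(np.float32),v.astype(np.float32),cv2.INTER_CUBIC)
E
python3 - <<'E'
from h import *
rel()
c=cam('wrist')
A=wmaps(c,-50,60,-100,130,38.5,3)
B=wmaps(c,-40,45,60,115,38.5,7)[:, :]
cv2.imwrite('pics/sc.png',B); cv2.imwrite('pics/wk.png',A)
out=np.zeros((max(A.shape[0],300),690,3),np.uint8)
B2=cv2.resize(B,None,fx=.5,fy=.5)
full=np.vstack([A[:, :690][:330], np.pad(cv2.resize(B,(345,267)),((0,0),(0,345),(0,0)))])
cv2.imwrite('pics/w1.png',full)
E
```

```text
t 6.88 tcp st [  4.3 -13.7 111.6] turn [ 0.2 -0.2  0.1] F [ 0.7  0.8 -0.1] -0.00286865412858254
```

View pics/w1.png

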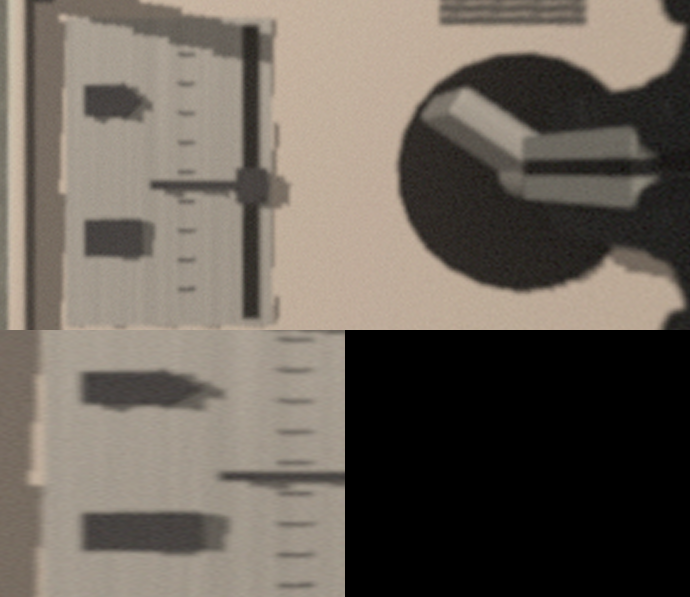

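The wrist view (3 px/mm) confirms the upper tab is pointed, with its tip near (152, 102), x≈26. The square tab is below it, the needle is at row 184 (x≈-1.5), and the knob centre is near (520, 172). The needle needs about +28 mm, so the knob turns about 3.47 rad counter-clockwise.

Call:
jog_arm(
  rows=[
    [[0,0,10],[0,0,0],1],
    [[0,0,20],[0,0,0],1],
    [[0,0,30],[0,0,0],1],
    [[0,0,40],[0,0,0],1],
    [[0,0,50],[0,0,0],1],
    [[0,0,60],[0,0,0],1],
  ],
)

```text
time: 7.68
tcp_pos: [0.5893, 0.0235, 0.1141]
tcp_rot: [-3.017, -0.866, -0.013]
contact_force: [0.7, -0.1, -0.3]
finger_gap: 0.004
```

```bash
cat >> h.py <<'E'
C=np.array([3,-45.])
def tr(p,yaw):
    "tool down at station p mm, tool y at angle yaw deg from station x"
    Rt=RS@R.from_euler('z',yaw,degrees=True).as_matrix()@np.array([[0,1,0],[1,0,0],[0,0,-1.]])
    s=ctrl.get_state(); Rc=R.from_rotvec(s["tcp_rot"]).as_matrix()
    print(yaw,np.round(p,1),"turn",np.degrees(R.from_matrix(Rc.T@Rt).as_rotvec()).round(1),"shift",(Rc.T@(w(p)-s["tcp_pos"])*1000).round(1))
def finger(th,off,r=27,z=46):
    a=np.radians(th);u=np.array([np.cos(a),np.sin(a)]);t=np.array([-u[1],u[0]])
    return [*(C+r*u-off*t),z]
E
python3 - <<'E'
from h import *
print(ctrl.get_state()["qpos"].round(2)); rel()
tr(finger(55,23,z=110),-125)
tr(finger(55,23,z=46),-125)
E
```

```text
[-0.62  0.31  0.63  1.77 -0.21  1.11 -0.93]
t 7.67 tcp st [  5.7 -14.3 114.1] turn [  0.3  -0.4 -60.3] F [ 0.7 -0.1 -0.3] 0.003980766183578929
-125 [ 37.3 -36.1 110. ] turn [-0.3 -0.4 64.7] shift [16.6 34.6  4.2]
-125 [ 37.3 -36.1  46. ] turn [-0.3 -0.4 64.7] shift [16.1 34.6 68.2]
```

Call:
jog_arm(
  rows=[
    [[0,0,10],[8,17,4],1],
    [[0,0,20],[16,35,4],1],
    [[0,0,30],[16,35,4],1],
    [[0,0,40],[16,35,4],1],
    [[0,0,50],[16,35,4],1],
    [[0,0,60],[16,35,4],1],
    [[0,0,65],[16,35,4],1],
    [[0,0,65],[16,35,40],1],
    [[0,0,65],[16,35,68],1],
    [[0,0,65],[16,35,68],1],
  ],
)

```text
time: 8.93
tcp_pos: [0.621, 0.0029, 0.0457]
tcp_rot: [-3.007, 0.89, -0.006]
contact_force: [-0.9, -0.0, 0.5]
finger_gap: -0.002
```

```bash
python3 - <<'E'
from h import *
print(ctrl.get_state()["qpos"].round(2)); rel()
for th in range(55,126,10): tr(finger(th,16),th-180)
E
```

```text
[-0.67  0.52  0.8   1.75 -0.43  1.05 -1.87]
t 8.93 tcp st [ 36.6 -36.3  45.7] turn [-1.000e-01 -5.000e-01 -1.253e+02] F [-0.9 -0.   0.5] -0.0022231955839832973
-125 [ 31.6 -32.1  46. ] turn [-0.4 -0.1 -0.3] shift [-6.5 -0.5 -0.3]
-115 [ 28.9 -27.3  46. ] turn [ -0.4  -0.1 -10.3] shift [-11.4  -2.9  -0.3]
-105 [ 25.4 -23.1  46. ] turn [ -0.4  -0.2 -20.3] shift [-16.7  -4.3  -0.3]
-95 [ 21.3 -19.5  46. ] turn [ -0.4  -0.2 -30.3] shift [-22.2  -4.8  -0.3]
-85 [ 16.6 -16.7  46. ] turn [ -0.3  -0.2 -40.3] shift [-27.6  -4.4  -0.4]
-75 [ 11.5 -14.8  46. ] turn [ -0.3  -0.3 -50.3] shift [-32.9  -3.   -0.4]
-65 [  6.1 -13.8  46. ] turn [ -0.3  -0.3 -60.3] shift [-37.9  -0.7  -0.4]
-55 [  0.6 -13.7  46. ] turn [ -0.3  -0.3 -70.3] shift [-42.4   2.4  -0.4]
```

Call:
jog_arm(
  rows=[
    [[0,0,0],[-7,-0.5,0],1],
    [[0,0,-10],[-11.5,-3,0],1],
    [[0,0,-20],[-16.5,-4.5,0],1],
    [[0,0,-30],[-22,-5,0],1],
    [[0,0,-40],[-27.5,-4.5,0],1],
    [[0,0,-50],[-33,-3,0],1],
    [[0,0,-60],[-38,-0.5,0],1],
    [[0,0,-70],[-42.5,2.5,0],1],
    [[0,0,-70],[-42.5,2.5,0],1],
    [[0,0,-70],[-42.5,2.5,0],1],
  ],
)

```text
time: 10.18
tcp_pos: [0.5859, 0.0248, 0.0475]
tcp_rot: [-2.977, -0.993, -0.017]
contact_force: [2.5, 2.9, 2.9]
finger_gap: -0.001
```

```bash
cat >> h.py <<'E'
def scale(d,tag=None,dx=0):
    "needle x and pointed tab x (mm) from a rectified view"
    img=wmaps(d,-45,50,60,115,38.5,6) if d.get("w") else None
    return img
E
python3 - <<'E'
from h import *
rel()
for th in range(135,206,10): tr(finger(th,16),th-180)
b=cam('top')
def rect(d,x0,x1,y0,y1,z,s):
    src=np.float32([proj(d,w([x,y,z])) for x,y in((x1,y1),(x1,y0),(x0,y0),(x0,y1))])
    W,H=int((y1-y0)*s),int((x1-x0)*s)
    M=cv2.getPerspectiveTransform(src,np.float32([[0,0],[W,0],[W,H],[0,H]]))
    return cv2.warpPerspective(d["frame"],M,(W,H),flags=cv2.INTER_CUBIC)
g=rect(b,-45,50,55,115,38.5,4).mean(-1)
# needle columns y 66..76
for y in (70,74,91,94,97):
    k=int((115-y)*4); p=g[:,k-6:k+7].mean(1); lo=np.median(p); wt=np.clip(lo-15-p,0,None); 
    print(y,lo.round(),[ (round(50-i/4,1),int(p[i])) for i in range(1,len(p)-1) if p[i]<lo-15 and p[i]<=p[i-1] and p[i]<p[i+1]])
E
```

```text
t 10.18 tcp st [  2.3 -12.9  47.5] turn [  0.3  -0.6 -55.4] F [2.5 2.9 2.9] -0.0013883867389215753
-45 [ -4.8 -14.6  46. ] turn [  0.1  -0.6 -10.4] shift [-6.8 -2.6  1.5]
-35 [ -9.9 -16.4  46. ] turn [  0.1  -0.6 -20.4] shift [-12.1  -4.1   1.4]
-25 [-14.7 -19.1  46. ] turn [  0.2  -0.6 -30.4] shift [-17.5  -4.6   1.3]
-15 [-18.9 -22.6  46. ] turn [  0.2  -0.6 -40.4] shift [-23.   -4.1   1.3]
-5 [-22.5 -26.7  46. ] turn [  0.3  -0.6 -50.4] shift [-28.3  -2.7   1.2]
5 [-25.3 -31.4  46. ] turn [  0.4  -0.6 -60.4] shift [-33.3  -0.4   1.2]
15 [-27.2 -36.5  46. ] turn [  0.4  -0.6 -70.4] shift [-37.7   2.7   1.1]
25 [-28.2 -41.9  46. ] turn [  0.5  -0.5 -80.4] shift [-41.6   6.5   1.1]
70 143.0 [(6.2, 87)]
74 153.0 [(6.8, 102)]
91 154.0 [(25.2, 62), (-21.0, 60)]
94 154.0 [(25.0, 63), (24.5, 63), (-20.8, 60)]
97 154.0 [(24.8, 69), (-20.5, 67)]
```

Call:
jog_arm(
  rows=[
    [[0,0,-10],[-7,-2.5,1],1],
    [[0,0,-20],[-12,-4,1],1],
    [[0,0,-30],[-17.5,-4.5,1],1],
    [[0,0,-40],[-23,-4,1],1],
    [[0,0,-50],[-28.5,-2.5,1],1],
    [[0,0,-60],[-33.5,-0.5,1],1],
    [[0,0,-70],[-38,2.5,1],1],
    [[0,0,-80],[-41.5,6.5,1],1],
    [[0,0,-80],[-41.5,6.5,1],1],
    [[0,0,-80],[-41.5,6.5,1],1],
  ],
)

```text
time: 11.48
tcp_pos: [0.5561, -0.0048, 0.0458]
tcp_rot: [1.646, 2.672, 0.015]
contact_force: [-1.5, 4.5, 3.5]
finger_gap: 0.001
```

```bash
cat >> h.py <<'E'
def rect(d,x0,x1,y0,y1,z,s):
    src=np.float32([proj(d,w([x,y,z])) for x,y in((x1,y1),(x1,y0),(x0,y0),(x0,y1))])
    W,H=int((y1-y0)*s),int((x1-x0)*s)
    M=cv2.getPerspectiveTransform(src,np.float32([[0,0],[W,0],[W,H],[0,H]]))
    return cv2.warpPerspective(d["frame"],M,(W,H),flags=cv2.INTER_CUBIC)
def cents(g,y,y1=115,x1=50,s=4,th=20,h=1.5):
    k=int((y1-y)*s); p=g[:,int(k-h*s):int(k+h*s)+1].mean(1); p=np.median(p)-p
    n,l=cv2.connectedComponents((p>th).astype(np.uint8).reshape(-1,1)); l=l.ravel(); i=np.arange(len(p))
    return [(round(x1-((i*p)[l==j].sum()/p[l==j].sum()+.0)/s,2),int((l==j).sum())/s) for j in range(1,n)]
E
python3 - <<'E'
from h import *
rel()
for th in range(215,256,10): tr(finger(th,16),th-180)
g=rect(cam('top'),-45,50,55,115,38.5,4).mean(-1)
for y in (68,71,74,77,86,89,92,95,98): print(y,cents(g,y))
E
```

```text
t 11.47 tcp st [-28.6 -41.3  45.8] turn [ 0.5 -0.3 24.4] F [-1.5  4.5  3.5] 0.0006704188175144728
35 [-28.3 -47.4  46. ] turn [  0.6  -0.1 -10.6] shift [-5.7 -2.3 -0.2]
45 [-27.4 -52.8  46. ] turn [  0.6  -0.  -20.6] shift [-11.   -3.7  -0.3]
55 [-25.6 -57.9  46. ] turn [  0.6   0.  -30.6] shift [-16.4  -4.2  -0.3]
65 [-22.9 -62.7  46. ] turn [  0.6   0.1 -40.6] shift [-21.9  -3.7  -0.3]
75 [-19.4 -66.9  46. ] turn [  0.6   0.1 -50.6] shift [-27.2  -2.3  -0.3]
68 [(np.float64(46.72), 7.75), (np.float64(17.93), 7.5)]
71 [(np.float64(47.77), 5.5), (np.float64(17.92), 7.5)]
74 [(np.float64(48.61), 3.5), (np.float64(18.1), 7.5)]
77 [(np.float64(49.02), 2.5), (np.float64(18.85), 7.0)]
86 [(np.float64(49.88), 0.5), (np.float64(24.08), 13.75), (np.float64(-21.19), 17.0)]
89 [(np.float64(24.93), 14.0), (np.float64(-21.16), 17.0)]
92 [(np.float64(25.12), 14.0), (np.float64(-21.12), 16.75)]
95 [(np.float64(24.87), 14.5), (np.float64(-20.9), 16.5)]
98 [(np.float64(25.07), 14.25), (np.float64(-20.7), 15.75)]
```

Call:
jog_arm(
  rows=[
    [[0,0,-10],[-5.5,-2.5,0],1],
    [[0,0,-20],[-11,-3.5,0],1],
    [[0,0,-30],[-16.5,-4,0],1],
    [[0,0,-36],[-19.5,-4,0],1],
    [[0,0,-36],[-19.5,-4,0],1],
    [[0,0,-36],[-19.5,-4,0],1],
  ],
)

```text
time: 12.28
tcp_pos: [0.5602, -0.0247, 0.0449]
tcp_rot: [0.743, 3.049, 0.011]
contact_force: [-2.3, 1.4, -1.0]
finger_gap: -0.001
```

```bash
python3 - <<'E'
from h import *
rel()
for th in range(245,271,5): tr(finger(th,16),th-180)
g=rect(cam('top'),-45,50,55,115,38.5,4).mean(-1)
for y in (68,71,74,77,86,89,92,95,98): print(y,cents(g,y))
c=cam('wrist');print(st(c["t"]))
B=wmaps(c,-40,45,50,115,38.5,7);cv2.imwrite('pics/w2.png',B)
E
```

```text
t 12.28 tcp st [-25.3 -61.3  44.9] turn [ 0.5 -0.1 60.3] F [-2.3  1.4 -1. ] -0.001443892036836928
65 [-22.9 -62.7  46. ] turn [ 0.4  0.1 -4.7] shift [-2.8 -0.  -1.1]
70 [-21.3 -64.9  46. ] turn [ 0.4  0.2 -9.7] shift [-5.3 -1.1 -1.1]
75 [-19.4 -66.9  46. ] turn [  0.4   0.2 -14.7] shift [-7.9 -2.  -1.1]
80 [-17.4 -68.8  46. ] turn [  0.4   0.2 -19.7] shift [-10.6  -2.6  -1.1]
85 [-15.3 -70.5  46. ] turn [  0.4   0.2 -24.7] shift [-13.3  -3.   -1.1]
90 [-13. -72.  46.] turn [  0.4   0.2 -29.7] shift [-16.   -3.2  -1.1]
68 [(np.float64(46.72), 7.75), (np.float64(22.47), 7.25)]
71 [(np.float64(47.76), 5.5), (np.float64(22.59), 7.5)]
74 [(np.float64(48.6), 3.5), (np.float64(22.83), 7.5)]
77 [(np.float64(49.01), 2.5), (np.float64(23.28), 6.75)]
86 [(np.float64(50.0), 0.25), (np.float64(24.04), 13.5), (np.float64(-21.14), 16.75)]
89 [(np.float64(24.92), 14.0), (np.float64(-21.15), 17.0)]
92 [(np.float64(25.12), 14.0), (np.float64(-21.12), 16.75)]
95 [(np.float64(24.86), 14.5), (np.float64(-20.84), 16.25)]
98 [(np.float64(25.08), 14.25), (np.float64(-20.68), 15.75)]
[-98.86559916 -21.61295189 188.92160605]
```

View pics/w2.png

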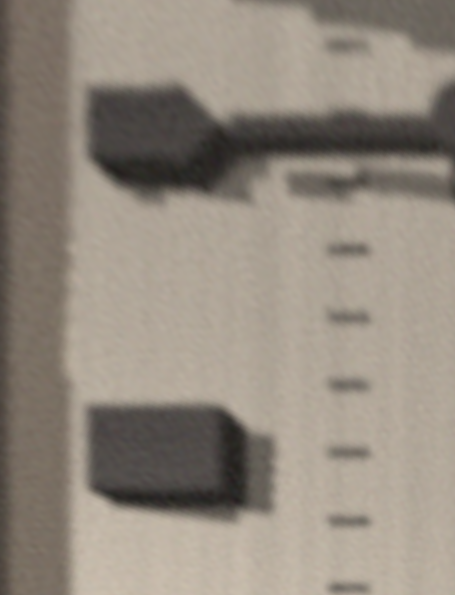

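The oblique wrist view shows the needle at about (235–450, 135), just short of the pointed tab, whose tip is near (225, 130). Parallax limits this view, so I'll lift off and look from straight above.

Call:
jog_arm(
  rows=[
    [[0,0,0],[5,0,0],1],
    [[0,0,0],[5,0,-40],1],
    [[0,0,0],[5,0,-70],1],
    [[0,0,10],[20,20,-70],1],
    [[0,0,20],[40,40,-70],1],
    [[0,0,30],[60,50,-70],1],
    [[0,0,40],[65,50,-70],1],
    [[0,0,50],[65,50,-70],1],
    [[0,0,60],[65,50,-70],1],
    [[0,0,60],[65,50,-70],1],
  ],
)

```text
time: 13.62
tcp_pos: [0.5255, 0.0489, 0.1156]
tcp_rot: [2.167, 2.273, 0.014]
contact_force: [0.5, 0.4, -0.1]
finger_gap: -0.001
```

```bash
python3 - <<'E'
from h import *
rel()
tr([24,-5,115],0)
E
```

```text
t 13.62 tcp st [-57.   13.7 115.6] turn [ 0.4 -0.3  0.4] F [ 0.5  0.4 -0.1] -0.0012915449978807038
0 [ 24  -5 115] turn [ 0.4 -0.3  0.4] shift [-19.2  80.9   1.1]
```

Call:
jog_arm(
  rows=[
    [[0,0,0],[-10,40,0],1],
    [[0,0,0],[-19,81,0],1],
    [[0,0,0],[-19,81,0],1],
    [[0,0,0],[-19,81,0],1],
  ],
)

```text
time: 14.12
tcp_pos: [0.6066, 0.0337, 0.1157]
tcp_rot: [2.166, 2.275, 0.012]
contact_force: [-0.9, -0.2, -0.4]
finger_gap: 0.002
```

```bash
python3 - <<'E'
from h import *
rel()
c=cam('wrist');print(st(c["t"]))
B=wmaps(c,-20,45,50,115,38.5,9);cv2.imwrite('pics/w3.png',B)
g=wmaps(c,-45,50,50,115,38.5,8).mean(-1)
for y in (60,66,68,71,74,77,84,86,89,92,95,98): print(y,cents(g,y,s=8,h=.7),cents(g,y,s=8,h=.7,th=70))
E
```

```text
t 14.12 tcp st [ 23.4  -4.8 115.7] turn [ 0.4 -0.3  0.5] F [-0.9 -0.2 -0.4] 0.002209013834885659
[ 21.69043655  77.04536541 260.34198176]
60 [(np.float64(47.23), 6.0), (np.float64(23.43), 5.5)] [(np.float64(24.01), 1.875)]
66 [(np.float64(47.69), 5.0), (np.float64(42.37), 1.125), (np.float64(32.63), 0.875), (np.float64(23.69), 4.75), (np.float64(12.95), 1.5), (np.float64(3.37), 1.375), (np.float64(-6.63), 1.625), (np.float64(-16.37), 1.375), (np.float64(-26.07), 1.5), (np.float64(-35.98), 1.875)] [(np.float64(23.68), 2.25)]
68 [(np.float64(47.71), 5.0), (np.float64(42.45), 1.5), (np.float64(32.51), 1.375), (np.float64(23.24), 5.75), (np.float64(13.0), 1.625), (np.float64(3.26), 1.375), (np.float64(-6.51), 1.875), (np.float64(-16.44), 2.0), (np.float64(-26.05), 1.75), (np.float64(-35.88), 1.875)] [(np.float64(23.63), 2.375)]
71 [(np.float64(47.97), 4.5), (np.float64(23.41), 5.75), (np.float64(13.0), 0.125), (np.float64(-6.5), 0.125), (np.float64(-16.25), 0.375)] [(np.float64(23.88), 2.125)]
74 [(np.float64(48.99), 2.5), (np.float64(23.42), 5.75)] [(np.float64(24.01), 1.875)]
77 [(np.float64(49.19), 2.0), (np.float64(23.84), 4.875)] [(np.float64(24.07), 2.0)]
84 [(np.float64(49.68), 0.875), (np.float64(25.34), 11.75), (np.float64(-19.08), 14.0)] [(np.float64(26.57), 2.5), (np.float64(-18.91), 11.5)]
86 [(np.float64(26.25), 11.625), (np.float64(-19.18), 14.375)] [(np.float64(26.75), 6.375), (np.float64(-19.15), 12.0)]
89 [(np.float64(26.47), 12.375), (np.float64(-19.09), 14.125)] [(np.float64(26.48), 9.75), (np.float64(-18.97), 11.875)]
92 [(np.float64(26.65), 11.125), (np.float64(-19.02), 14.125)] [(np.float64(26.71), 9.0), (np.float64(-19.04), 12.0)]
95 [(np.float64(26.2), 12.5), (np.float64(-18.97), 13.875)] [(np.float64(26.63), 9.125), (np.float64(-18.92), 11.75)]
98 [(np.float64(26.11), 12.5), (np.float64(-19.02), 13.625)] [(np.float64(26.65), 8.875), (np.float64(-18.91), 11.5)]
```

View pics/w3.png

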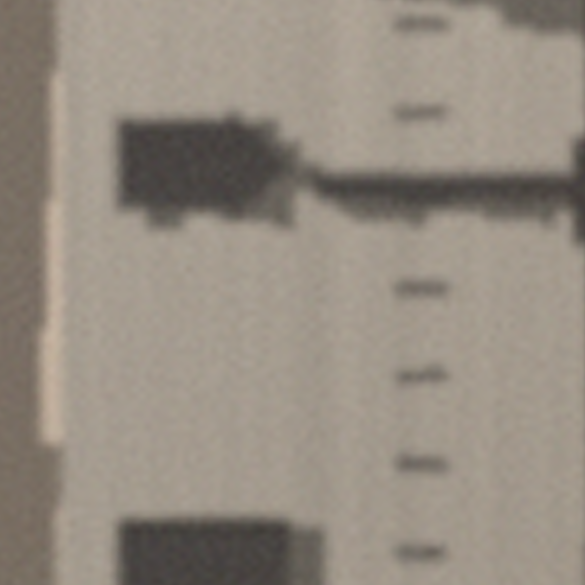

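Seen from above, the needle is at x≈23.95 (row 187) and the tab axis at x≈26.65 (row 165). About 2.7 mm remains, or 19° of knob.

```bash
python3 - <<'E'
from h import *
tr(finger(240,23,z=110),60)
tr(finger(240,23,z=46),60)
E
```

```text
60 [-30.4 -56.9 110. ] turn [  0.5  -0.1 -59.5] shift [-51.9 -54.1   5.3]
60 [-30.4 -56.9  46. ] turn [  0.5  -0.1 -59.5] shift [-52.2 -54.5  69.3]
```

Call:
jog_arm(
  rows=[
    [[0,0,-10],[-20,-20,2],1],
    [[0,0,-20],[-40,-40,2],1],
    [[0,0,-30],[-52,-54,5],1],
    [[0,0,-40],[-52,-54,5],1],
    [[0,0,-50],[-52,-54,5],1],
    [[0,0,-60],[-52,-54,5],1],
    [[0,0,-60],[-52,-54,5],1],
    [[0,0,-60],[-52,-54,40],1],
    [[0,0,-60],[-52,-54,69],1],
    [[0,0,-60],[-52,-54,69],1],
  ],
)

```text
time: 15.42
tcp_pos: [0.5529, -0.02, 0.0444]
tcp_rot: [-0.741, -3.053, -0.009]
contact_force: [-0.2, -0.6, 0.1]
finger_gap: 0.001
```

```bash
python3 - <<'E'
from h import *
rel()
for th in (240,245,250,255,258): tr(finger(th,16),th-180)
E
```

```text
t 15.43 tcp st [-32.4 -56.4  44.4] turn [ 0.2 -0.2 60.4] F [-0.2 -0.6  0.1] 0.0009062824252565011
60 [-24.4 -60.4  46. ] turn [ 0.3 -0.1  0.4] shift [-9.   0.5 -1.7]
65 [-22.9 -62.7  46. ] turn [ 0.3 -0.1 -4.6] shift [-11.4  -0.8  -1.7]
70 [-21.3 -64.9  46. ] turn [ 0.3 -0.1 -9.6] shift [-13.9  -1.9  -1.7]
75 [-19.4 -66.9  46. ] turn [  0.3  -0.  -14.6] shift [-16.5  -2.8  -1.7]
78 [-18.3 -68.1  46. ] turn [  0.3  -0.  -17.6] shift [-18.1  -3.2  -1.7]
```

Call:
jog_arm(
  rows=[
    [[0,0,0],[-8,0.5,-1],1],
    [[0,0,-5],[-11.5,-1,-1.5],1],
    [[0,0,-10],[-14,-2,-1.5],1],
    [[0,0,-15],[-16.5,-3,-1.5],1],
    [[0,0,-17],[-18,-3,-1.5],1],
    [[0,0,-17],[-18,-3,-1.5],1],
    [[0,0,-17],[-18,-3,-1.5],1],
  ],
)

```text
time: 16.3
tcp_pos: [0.5678, -0.0306, 0.0465]
tcp_rot: [0.283, 3.128, 0.009]
contact_force: [-3.2, 3.0, 3.7]
finger_gap: -0.001
```

```bash
python3 - <<'E'
from h import *
rel()
for th in (258,260,262): tr(finger(th,16),th-180)
g=rect(cam('top'),-45,50,55,115,38.5,4).mean(-1)
for y in (68,71,74,77): print(y,cents(g,y))
E
```

```text
t 16.3 tcp st [-17.9 -67.5  46.5] turn [ 0.3 -0.2 77.3] F [-3.2  3.   3.7] -0.0005501243705911408
78 [-18.3 -68.1  46. ] turn [ 0.3  0.  -0.7] shift [ 0.2 -0.6  0.5]
80 [-17.4 -68.8  46. ] turn [ 0.3  0.  -2.7] shift [-0.8 -1.2  0.5]
82 [-16.6 -69.5  46. ] turn [ 0.3  0.  -4.7] shift [-1.7 -1.7  0.5]
68 [(np.float64(46.72), 7.75), (np.float64(24.96), 9.25)]
71 [(np.float64(47.76), 5.5), (np.float64(25.05), 8.25)]
74 [(np.float64(48.61), 3.5), (np.float64(25.44), 7.0)]
77 [(np.float64(49.01), 2.5), (np.float64(25.75), 6.25)]
```

```bash
python3 - <<'E'
from h import *
tr([24,-5,115],0)
E
```

```text
0 [ 24  -5 115] turn [ 0.3 -0.2 77.4] shift [-27.2  70.6 -68.1]
```

Call:
jog_arm(
  rows=[
    [[0,0,0],[5,0,0],1],
    [[0,0,0],[5,0,-40],1],
    [[0,0,10],[5,5,-68],1],
    [[0,0,20],[-10,40,-68],1],
    [[0,0,30],[-27,71,-68],1],
    [[0,0,40],[-27,71,-68],1],
    [[0,0,50],[-27,71,-68],1],
    [[0,0,60],[-27,71,-68],1],
    [[0,0,70],[-27,71,-68],1],
    [[0,0,77],[-27,71,-68],1],
  ],
)

```text
time: 17.6
tcp_pos: [0.6078, 0.0331, 0.1152]
tcp_rot: [-2.175, -2.267, -0.01]
contact_force: [-0.9, 0.3, -0.6]
finger_gap: -0.001
```

Call:
jog_arm(
  rows=[
    [[0,0,0],[0,0,0],1],
    [[0,0,0],[0,0,0],1],
  ],
)

```text
time: 17.85
tcp_pos: [0.6083, 0.0327, 0.1155]
tcp_rot: [2.173, 2.268, 0.011]
contact_force: [-0.3, 0.6, -0.4]
finger_gap: 0.001
```

```bash
python3 - <<'E'
from h import *
rel()
c=cam('wrist');print(st(c["t"]))
B=wmaps(c,0,45,60,110,38.5,11);cv2.imwrite('pics/w4.png',B)
g=wmaps(c,-45,50,50,115,38.5,8).mean(-1)
for y in (60,62,71,73,75,77,84,86,89,92,95,98): print(y,cents(g,y,s=8,h=.7),cents(g,y,s=8,h=.7,th=70))
E
```

```text
t 17.85 tcp st [ 25.   -5.9 115.5] turn [ 0.3 -0.2  0.1] F [-0.3  0.6 -0.4] 0.0008133793993403338
[ 23.90820379  76.09457989 259.99435648]
60 [(np.float64(47.12), 6.25), (np.float64(25.73), 6.125)] [(np.float64(26.58), 2.25)]
62 [(np.float64(47.43), 5.5), (np.float64(26.04), 5.375)] [(np.float64(26.39), 2.375)]
71 [(np.float64(47.99), 4.5), (np.float64(42.56), 0.5), (np.float64(26.34), 4.625), (np.float64(-26.0), 0.625)] [(np.float64(26.51), 2.125)]
73 [(np.float64(48.1), 4.25), (np.float64(25.89), 5.875)] [(np.float64(26.39), 2.375)]
75 [(np.float64(49.12), 2.125), (np.float64(26.47), 4.375)] [(np.float64(26.69), 1.75)]
77 [(np.float64(49.29), 1.75), (np.float64(26.69), 3.75)] [(np.float64(26.68), 1.75)]
84 [(np.float64(49.53), 1.25), (np.float64(25.39), 10.75), (np.float64(-19.02), 14.375)] [(np.float64(26.57), 3.0), (np.float64(-18.91), 11.75)]
86 [(np.float64(26.06), 11.625), (np.float64(-19.28), 14.25)] [(np.float64(26.87), 6.125), (np.float64(-19.14), 12.25)]
89 [(np.float64(26.64), 12.125), (np.float64(-19.13), 14.25)] [(np.float64(26.63), 9.375), (np.float64(-19.08), 12.125)]
92 [(np.float64(26.51), 11.375), (np.float64(-19.0), 14.0)] [(np.float64(26.5), 8.875), (np.float64(-18.92), 11.75)]
95 [(np.float64(25.99), 12.875), (np.float64(-18.93), 14.0)] [(np.float64(26.4), 9.125), (np.float64(-18.86), 11.875)]
98 [(np.float64(26.22), 12.0), (np.float64(-18.94), 13.875)] [(np.float64(26.46), 8.75), (np.float64(-18.86), 11.625)]
```

View pics/w4.png

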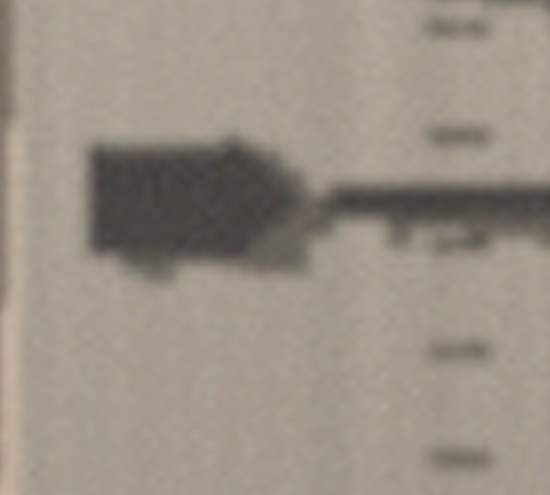

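The needle (row 200, x≈26.5) now lines up with the pointed tab's tip (row ~200, x≈26.6). To close the flap I'll straddle the lip with open jaws, using the front finger as a hook, and draw it up and back.

Call:
jog_arm(
  rows=[
    [[0,0,0],[0,0,-55],1],
    [[0,0,0],[0,0,-115],1],
    [[0,0,0],[0,-50,-120],-1],
    [[0,0,0],[0,-105,-120],-1],
    [[0,0,0],[0,-155,-120],-1],
    [[0,0,0],[0,-165,-120],-1],
    [[0,0,0],[0,-165,-120],-1],
    [[0,0,0],[0,-165,-120],-1],
  ],
)

```text
time: 18.9
tcp_pos: [0.4439, 0.0252, 0.2348]
tcp_rot: [2.173, 2.267, 0.011]
contact_force: [0.2, 0.2, 0.0]
finger_gap: 0.997
```

```bash
python3 - <<'E'
from h import *
rel([-138,-10,190],[-138,-10,139])
E
```

```text
t 18.9 tcp st [-139.5   -6.7  234.8] turn [ 0.4 -0.2  0.1] F [0.2 0.2 0. ] 0.9972338469421417
[-138, -10, 190] [-3.5  1.2 44.8]
[-138, -10, 139] [-3.7  0.9 95.8]
```

Descend around the lip, then pull.

Call:
jog_arm(
  rows=[
    [[0,0,0],[0,-1,45],-1],
    [[0,0,0],[0,-1,80],-1],
    [[0,0,0],[0,-1,95],-1],
    [[0,0,0],[0,-1,95],-1],
  ],
)

```text
time: 19.4
tcp_pos: [0.4436, 0.0254, 0.1391]
tcp_rot: [2.173, 2.267, 0.008]
contact_force: [-0.4, 0.7, 0.3]
finger_gap: 1.0
```

```bash
python3 - <<'E'
from h import *
rel([-110,-7,150],[-92,-7,162],[-72,-7,170],[-53,-7,175],[-32,-7,177],[-11,-7,176],[6,-7,172],[22,-7,167])
E
```

```text
t 19.4 tcp st [-139.8   -6.5  139.1] turn [ 0.2 -0.2  0.1] F [-0.4  0.7  0.3] 0.9995046525330278
[-110, -7, 150] [ -0.5  29.8 -10.7]
[-92, -7, 162] [ -0.5  47.9 -22.7]
[-72, -7, 170] [ -0.5  67.9 -30.6]
[-53, -7, 175] [ -0.5  87.  -35.5]
[-32, -7, 177] [ -0.6 108.  -37.4]
[-11, -7, 176] [ -0.6 129.  -36.3]
[6, -7, 172] [ -0.7 145.9 -32.2]
[22, -7, 167] [ -0.7 161.9 -27.2]
```

Call:
jog_arm(
  rows=[
    [[0,0,0],[0,15,-3],-1],
    [[0,0,0],[0,30,-11],-1],
    [[0,0,0],[0,48,-23],-1],
    [[0,0,0],[0,68,-31],-1],
    [[0,0,0],[0,87,-36],-1],
    [[0,0,0],[0,108,-38],-1],
    [[0,0,0],[0,129,-37],-1],
    [[0,0,0],[0,146,-33],-1],
    [[0,0,0],[0,155,-31],-1],
    [[0,0,0],[0,155,-31],-1],
  ],
)

```text
time: 20.65
tcp_pos: [0.5994, 0.032, 0.1712]
tcp_rot: [2.172, 2.267, 0.009]
contact_force: [0.1, 0.9, 0.3]
finger_gap: 0.999
```

```bash
python3 - <<'E'
from h import *
rel()
b=cam('top');P=cloud(b);s=st(P.reshape(-1,3))
k=(abs(s[:,1])>65)&(abs(s[:,1])<110)&(s[:,2]>75)&(s[:,2]<225)&(s[:,0]<60)&(s[:,0]>-200)
q=s[k];print(len(q));A=np.polyfit(q[:,2],q[:,0],1);print('flap elevation',90+np.degrees(np.arctan(-A[0])),q.min(0),q.max(0))
save(cam('scene'),'f.png',None,1.25)
E
```

```text
t 20.65 tcp st [ 16.2  -6.3 171.2] turn [ 0.3 -0.2  0.1] F [0.1 0.9 0.3] 0.9992282333631525
891
flap elevation 72.06329589081231 [ -61.52506462 -109.67724788   75.04310036] [-19.05703449 109.97417243 193.19584742]
```

View pics/f.png

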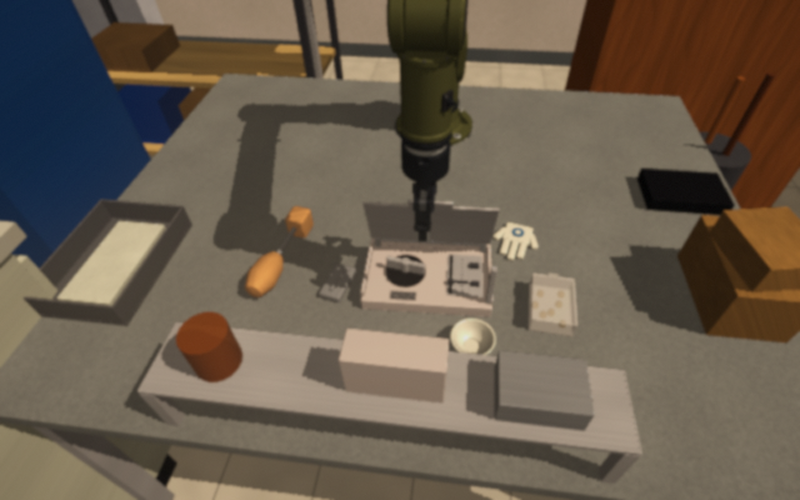

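The flap is at 72° elevation, past upright on its way to closed. Nothing else looks disturbed. Next: lift clear, shut the fingers, go round to its front and push it down.

Call:
jog_arm(
  rows=[
    [[0,0,0],[0,-4,-20],-1],
    [[0,0,0],[0,-6,-70],-1],
    [[0,0,0],[0,-6,-76],-1],
    [[0,0,0],[0,-40,-76],1],
    [[0,0,0],[0,-76,-76],1],
    [[0,0,0],[0,-76,-76],1],
    [[0,0,0],[0,-76,-76],1],
    [[0,0,0],[0,-76,-40],1],
    [[0,0,0],[0,-76,-13],1],
    [[0,0,0],[0,-76,-13],1],
  ],
)

```text
time: 22.0
tcp_pos: [0.5217, 0.0284, 0.1818]
tcp_rot: [-2.173, -2.267, -0.003]
contact_force: [0.4, 0.1, 0.3]
finger_gap: 0.001
```

```bash
python3 - <<'E'
from h import *
rel([-33,-6,184],[-17,-6,178],[-2,-6,170],[14,-6,159],[27,-6,147],[35,-6,138],[39,-6,132],[39,-6,126])
E
```

```text
t 22.0 tcp st [-61.7  -6.7 181.8] turn [ 0.  -0.1  0.1] F [0.4 0.1 0.3] 0.0008402129925342208
[-33, -6, 184] [ 0.7 28.7 -2.2]
[-17, -6, 178] [ 0.6 44.7  3.8]
[-2, -6, 170] [ 0.6 59.7 11.8]
[14, -6, 159] [ 0.5 75.7 22.8]
[27, -6, 147] [ 0.5 88.7 34.8]
[35, -6, 138] [ 0.5 96.6 43.8]
[39, -6, 132] [  0.4 100.6  49.8]
[39, -6, 126] [  0.4 100.6  55.8]
```

Call:
jog_arm(
  rows=[
    [[0,0,0],[0,15,-1],1],
    [[0,0,0],[0,30,-1],1],
    [[0,0,0],[0,45,4],1],
    [[0,0,0],[0,60,12],1],
    [[0,0,0],[0,76,23],1],
    [[0,0,0],[0,89,35],1],
    [[0,0,0],[0,97,44],1],
    [[0,0,0],[0,101,50],1],
    [[0,0,0],[0,101,54],1],
    [[0,0,0],[0,101,54],1],
  ],
)

```text
time: 23.25
tcp_pos: [0.6238, 0.0328, 0.1307]
tcp_rot: [2.173, 2.267, 0.007]
contact_force: [-2.5, 0.2, 11.0]
finger_gap: -0.002
```

```bash
cat >> h.py <<'E'
def flap():
    s=st(cloud(cam('top')).reshape(-1,3))
    k=(abs(s[:,1])>60)&(abs(s[:,1])<112)&(s[:,2]>62)&(s[:,2]<150)&(s[:,0]<55)&(s[:,0]>-60)
    q=s[k];A=np.polyfit(q[:,0],q[:,2],1);r=q[:,2]-np.polyval(A,q[:,0]);q=q[abs(r)<5];A=np.polyfit(q[:,0],q[:,2],1)
    print('flap elevation',np.degrees(np.arctan(A[0])),len(q))
E
python3 - <<'E'
from h import *
rel();flap()
E
```

```text
t 23.25 tcp st [ 40.6  -6.5 130.7] turn [ 0.2 -0.1  0.1] F [-2.5  0.2 11. ] -0.002211375337614535
flap elevation 34.70156295704369 1924
```

Call:
jog_arm(
  rows=[
    [[0,0,0],[0,0,4],1],
    [[0,0,0],[0,0,5],1],
    [[0,0,0],[0,0,5],1],
  ],
)

```text
time: 23.68
tcp_pos: [0.6241, 0.0328, 0.1303]
tcp_rot: [2.174, 2.267, 0.011]
contact_force: [-8.9, -0.3, 21.4]
finger_gap: 0.0
```

Call:
jog_arm(
  rows=[
    [[0,0,0],[0,-5,-20],1],
    [[0,0,0],[0,-20,-70],1],
    [[0,0,0],[-50,-30,-110],1],
    [[0,0,0],[-110,-30,-110],1],
    [[0,0,0],[-170,-30,-110],1],
    [[0,0,0],[-220,-30,-110],1],
    [[0,0,0],[-220,-30,-110],1],
    [[0,0,0],[-220,-30,-110],1],
  ],
)

```text
time: 24.68
tcp_pos: [0.6028, -0.1882, 0.239]
tcp_rot: [2.174, 2.268, 0.012]
contact_force: [1.0, 1.4, 0.4]
finger_gap: -0.002
```

```bash
python3 - <<'E'
from h import *
rel();flap()
a=cam('scene')
B=rect(a,-70,80,-30,125,38.5,3)[:,:,::-1]
z=cv2.resize(a['frame'][185:255,280:405,::-1],None,fx=5,fy=5,interpolation=cv2.INTER_CUBIC)
cv2.imwrite('pics/g.png',z)
g=rect(a,-45,50,55,115,38.5,4).mean(-1)
for y in (70,74,77,92,96): print(y,cents(g,y))
E
```

```text
t 24.68 tcp st [  10.6 -226.4  239. ] turn [ 0.3 -0.3  0.1] F [1.  1.4 0.4] -0.0015410260219732746
flap elevation 34.75375530759198 2503
70 [(np.float64(25.83), 6.0), (np.float64(-15.82), 24.75)]
74 [(np.float64(25.72), 7.75), (np.float64(-19.26), 20.5), (np.float64(-44.5), 0.75)]
77 [(np.float64(25.5), 7.75), (np.float64(-20.5), 18.5), (np.float64(-43.42), 3.0)]
92 [(np.float64(27.77), 14.5), (np.float64(-17.92), 16.75), (np.float64(-43.28), 3.25)]
96 [(np.float64(27.87), 14.75), (np.float64(-18.03), 16.5), (np.float64(-42.78), 4.25)]
```

View pics/g.png

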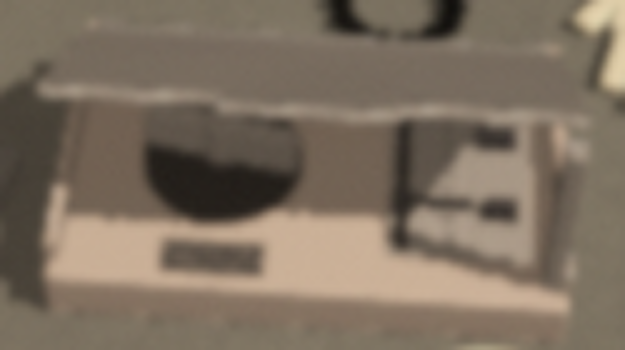

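```bash
python3 - <<'E'
from h import *
a=cam('scene')
for fn in ('c','f',None):
    d=dict(a)
    if fn: d['frame']=cv2.resize(cv2.imread(f'pics/{fn}.png')[:,:,::-1],(640,400),interpolation=cv2.INTER_AREA)
    g=rect(d,-45,50,55,115,38.5,4).mean(-1)
    print(fn,[(y,cents(g,y)) for y in (72,76,92)])
E
```

```text
c [(72, [(np.float64(49.54), 1.25), (np.float64(-2.7), 12.75)]), (76, [(np.float64(-3.29), 13.25)]), (92, [(np.float64(27.67), 16.75), (np.float64(-18.03), 19.75)])]
f [(72, [(np.float64(49.54), 1.25), (np.float64(25.78), 12.25)]), (76, [(np.float64(25.44), 11.5)]), (92, [(np.float64(27.66), 16.75), (np.float64(-18.03), 19.75)])]
None [(72, [(np.float64(25.81), 7.0), (np.float64(-17.73), 22.5)]), (76, [(np.float64(25.58), 8.0), (np.float64(-20.21), 19.25), (np.float64(-43.54), 2.75)]), (92, [(np.float64(27.8), 14.5), (np.float64(-17.9), 16.75), (np.float64(-43.64), 2.5)])]
```

```bash
python3 -c "
from h import *
print(ctrl.sign_off())"
```

```text
the job is handed in; nothing more can be done
None
```

I opened the flap to its stop, set the needle on the pointed tab with the knob, then closed the flap and handed the job in at about 25 s.

- **Opening:** I pushed the flap over from behind with shut fingers. It measured 40.3° past upright, and a further push met 12 N, so it was against the stop.
- **Needle:** I nudged the knob counter-clockwise in steps. In the overhead wrist view the needle read x ≈ 26.5 mm and the pointed tab 26.6 mm, so they line up to within about 0.2 mm.
- **Closing:** I hooked the lip with the front finger, drew the flap past upright, then pushed it down until it met 21 N. After I let go it measured 34.8° elevation, against 34.9° by the same camera at the start.
- **Last checks:** The tool was well clear and its force reading was near zero. None of the loose things looked disturbed by eye in the pictures; I did not measure their positions.
- **One disagreement:** The final oblique scene view put the needle about 2 mm short of the tab. That view was off by a similar amount before the knob was touched, and its needle reading did not change when the flap closed. I therefore trusted the overhead view.

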